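# Thread check of a base jack with a ring gauge

### The arm

A 7-joint arm with a two-finger parallel gripper is mounted at the origin on the work surface. World frame = base frame: x ahead of the robot, y to its left, z up, the work surface at z = 0. Lengths are in m, angles in rad, forces in N, time in s.
With the tool pointing down it reaches from about 0.425 to 0.875 m from the base axis. Payload 4.7 kg.
Tool frame: the origin (TCP) lies midway between the tips of the shut fingers; the grasp point (between the pads) lies 19 mm behind it; z points along the fingers, y is the line along which they close (so a half turn about z gives the same grasp; the last joint's range is limited). The gripper opens to 87 mm and grips with 3 to 60 N. Pads are 19 mm wide; open, the fingers measure 117 mm over their backs; the gripper's body (75 mm by 190 mm) begins 51 mm behind the grasp point.
Start: joints at [-1.332, 0.321, -0.07, 1.45, 0.023, 1.371, -0.057], TCP at [0.145, 0.634, 0.194] pointing down, gripper open.
Joint ranges: [-2.86, 2.86], [-0.3, 2.09], [-1.38, 1.24], [0.06, 2.45], [-1.56, 4.7], [0.09, 2.05], [-2.69, 2.69]. Speed limits (rad/s): [2.57, 2.57, 3.14, 3.14, 3.14, 3.14, 3.14].

### API

Orientations are given as a rotation vector (axis times angle).
In Python, from bench import ctrl gives the robot as it stands. The module is installed in compiled form; this text tells all that it offers.
- The arm moves only by the shell command python3 -m handwheel 'ROWS' [FORCE]. ROWS is JSON, a list of rows, each a list of 7 numbers: the finger opening in m, from 0 to 0.087, then the shift along the tool's x, y, z in m, then the turn, a rotation vector about the tool's x, y, z in degrees. A call has 1 to 12 rows; each row shifts and turns the commanded pose from where the row before left it, along the tool's axes as they then stand; what a row does not reach is not made up. A row lasts 1/8 s, in which the tool goes at most 62.5 mm and 10.7 degrees, less where a joint would pass 70% of its speed; a pose out of reach is approached as far as the arm can. A call is refused whole if a number of a shift passes 0.0625 or a number of a turn 10.7, either way. A call with a gripper value outside its range is refused whole. The fingers move at their own pace and stop on an object; FORCE is the grip in N (left out, the last holds). Time passes only in rows, so rows that do not move let the fingers close. It gives the time, the measured TCP pose, the force, the opening and the grip force at its end, in the units of the state.
- ctrl.get_state(): the state, without advancing time (a new reading comes with each control period).
- ctrl.get_image(name): name is "scene" or "top" or "wrist"; returns (picture, depth): 400x640x3 uint8, blue, green, red; 400x640 float32, m along the optical axis (not along the pixel's ray), 0 where there is no reading.
- ctrl.camera_info(name): a dict with "intrinsics" (3x3 intrinsics, pixels), "R" (3x3) and "t" (3): a world point X has camera coordinates R X + t. Camera axes: x right, y down, z forward; pixel columns grow to the right and rows downward; lengths in m; the calibration is good to about 2 mm. A picture is of the moment at which its call begins: read the wrist's pose just before it. camera_info takes no time and is no camera call; for the wrist camera it gives the pose at the moment of the call.
- ctrl.close_job(): hands the job in; it is judged then, once.
The state is a dict: "time": time; "joint_positions": joint angles; "qd": joint speeds; "joint_torque": joint torques, N m; "position": TCP position; "tool_rot": TCP orientation; "ft_force": force on the tool from outside, world axes, zero at the start; "torque": the same for the moment, N m; "grip_width": opening from 0.0 (shut) to 1.0 (fully open); "grip_force": force on a finger pad.
Only numpy, scipy, OpenCV 4.12 (cv2) and the standard library are available. Lean on these libraries where they do the work, as an engineer would, in place of code of your own. Each camera call takes 0.05 s, during which the arm holds its last target. There are 200 camera calls.

### The job

Check the thread of the scaffold jack standing on the board: pick up the knurled thread ring gauge, set it level on the top of the spindle and wind it down clockwise until it stops against the wing nut and the turning stiffens, nipped up finger-tight but never forced. Then back it off half a turn so that it is not left jammed, and let go of it. Leave the spare wing nut and the cut tube ring where they lie.

Things in the scene. Friction and masses are not known exactly. Their poses are not given: they have to be found in the camera images.
- gauge: Thread ring gauge, loose, lying flat: bright steel ring, 56 mm outside, 30 mm high, about 0.34 kg, knurled outside. Bore 30.8 mm with a coarse right-hand thread (10 mm lead), its crests at 22 mm diameter, from 3 to 25 mm above the underside; its lower end is on the +y side. On the jack it has 1.3 mm of free play up and down and does not unwind by itself. Origin: centre of the underside, z up.
- jack: Scaffold base jack nailed to a 340 x 200 x 38 mm board (long side along x); does not move. Base plate 130 mm square, upright spindle with a right-hand thread, 29 mm over the thread, core 20 mm, end chamfered. Clockwise from above winds a gauge down, 10 mm a turn (1.6 mm a radian). Origin: centre of the board's underside; the spindle stands on the z axis.
- spindle_tip (a point): Top end of the spindle on its axis, 200 mm above the bench. The top 14 mm are plain (20 mm thick, chamfered); below, the thread starts on the jack's +x side. The gauge lands on the thread 17 to 27 mm (underside) below the tip: lowest with its thread end just anticlockwise of the spindle's, 10 mm a turn higher as it is set farther round anticlockwise. It winds on from anywhere.
- nut: Dark cast wing nut on the spindle, standing firm at a height that differs from jack to jack: round hub 53 mm across, 36 mm high, two ears reaching 84 mm from the axis, no higher than 31 mm. The gauge comes up against its flat top: turning it takes under 0.1 N m free, about 0.2 nipped finger-tight, rising some 2 N m a radian. Origin: centre of its underside, on the spindle's axis.
- nut_top (a point): Centre of the nut's flat top, on the spindle's axis, 36 mm above the nut's origin; 31 to 36 mm below the spindle tip. From landing it takes the gauge 0.4 to 2.1 turns to come up against it.
- spare_nut: Loose spare wing nut, dark cast iron, same shape as the one on the jack (53 mm hub, 36 mm high, two ears, 168 mm over the ears). Not wanted: leave it. Origin: centre of the underside.
- tube_end: Loose ring cut from a steel tube, smooth, 48 mm outside, 41 mm inside, 55 mm high. Not wanted: leave it. Origin: centre of the underside.
Not all that is in view belongs to the job. What is shaped like the gauge but blue or purple is not meant.

How it is judged:
By the outcome, as a careful person would: the job done as asked, in the order asked, and still so for the second after the job is handed in, with the robot touching nothing.
It also fails if it takes over 72 s, if anything falls off the work surface, if the arm or the gripper's body presses on something with over 40 N, if the wrist force passes 120 N, or if a joint passes its speed limit or range.

## Working session

There is one attempt and no reset: what is moved stays moved. The work goes in short steps, Python scripts to look and compute and a shell command to move; the robot and the scene stay as the last step left them, time stands still between calls to the robot, and variables do not carry over. Pictures are saved under pics/ and viewed, at most 10 in all, crops included, and the job is handed in when it is done.

```bash
mkdir -p pics
cat > h.py <<'E'
import numpy as np, cv2
from scipy.spatial.transform import Rotation as R
from bench import ctrl
def world(cam, u, v, d, info=None):
    i=info or ctrl.camera_info(cam); K=np.array(i["intrinsics"])
    c=np.linalg.inv(K)@np.stack([np.ravel(u),np.ravel(v),np.ones(np.size(u))])*np.ravel(d)
    return (np.array(i["R"]).T@(c-np.array(i["t"]).reshape(3,1))).T
def cloud(cam):
    i=ctrl.camera_info(cam); im,d=ctrl.get_image(cam)
    v,u=np.mgrid[:400,:640]; return im,d,world(cam,u,v,d,i).reshape(400,640,3)
E
python3 - <<'E'
from h import *
s=ctrl.get_state(); print({k:np.round(v,3) for k,v in s.items()})
print(R.from_rotvec(s["tool_rot"]).as_matrix().round(3))
for c in("top","scene"):
    im,d,w=cloud(c); cv2.imwrite(f"pics/{c}0.png",im); np.savez(f"{c}0.npz",im=im,d=d,w=w)
E
```

```text
{'time': np.float64(0.0), 'joint_positions': array([-1.332,  0.322, -0.07 ,  1.452,  0.023,  1.371, -0.057]), 'qd': array([-0.   ,  0.001, -0.002, -0.   ,  0.   , -0.002, -0.002]), 'joint_torque': array([-0.0000e+00, -4.9128e+01, -4.0400e-01, -3.1252e+01, -6.4000e-02,
        4.4000e-02,  0.0000e+00]), 'position': array([0.145, 0.633, 0.193]), 'tool_rot': array([-3.520e-01, -3.122e+00,  3.000e-03]), 'ft_force': array([0.096, 0.184, 0.429]), 'torque': array([ 0.021,  0.016, -0.03 ]), 'grip_force': np.float64(0.0), 'grip_width': np.float64(0.998)}
[[-0.975  0.223 -0.   ]
 [ 0.223  0.975 -0.002]
 [-0.    -0.002 -1.   ]]
```

View pics/top0.png

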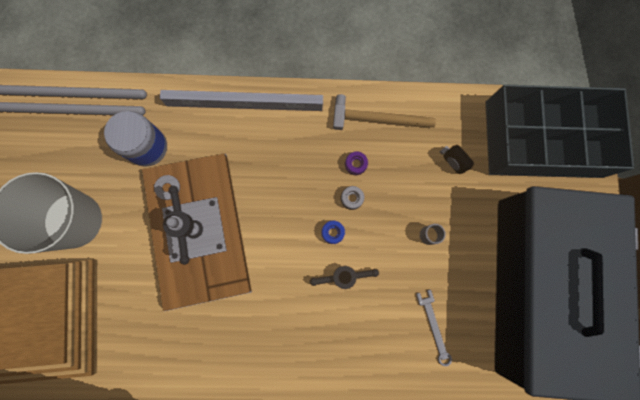

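View pics/scene0.png

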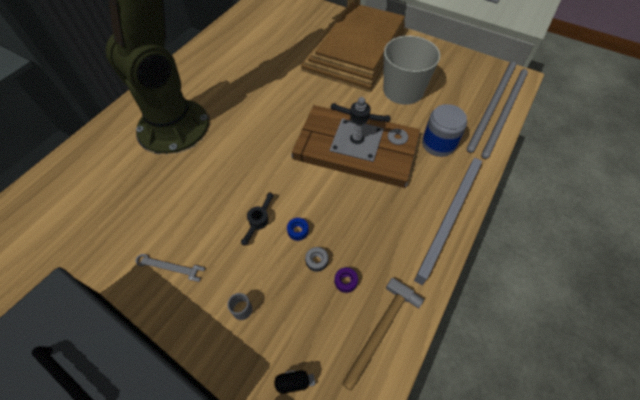

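The top view shows the steel gauge at (351,197), between a purple (356,163) and a blue ring (333,232). The jack spindle is at about (177,223), with its ears running up-down, and the spare nut at (344,277). Now I'll measure them.

```bash
cat > m.py <<'E'
from h import *
def fit(P,z0,z1,c0,r):
    q=P.reshape(-1,3); q=q[(q[:,2]>z0)&(q[:,2]<z1)&(np.hypot(*(q[:,:2]-c0).T)<r)]
    return q
for c,g,sp in (("top",(351,197),(173,222)),("scene",(316,258),(361,102))):
    f=np.load(c+"0.npz"); w=f["w"]
    print(c,"gauge px",w[g[1],g[0]].round(3),"spindle px",w[sp[1],sp[0]].round(3))
    print(" z range near sp", np.round(w[sp[1]-12:sp[1]+13:3,sp[0]-12:sp[0]+13:3,2],3))
    c0=w[g[1],g[0],:2]; q=fit(w,.026,.034,c0,.045); print("gauge top n",len(q),"mean",q.mean(0).round(4),"minmax",q.min(0).round(4),q.max(0).round(4), "circ",cv2.minEnclosingCircle(q[:,:2].astype(np.float32)))
    c0=w[sp[1],sp[0],:2]; q=fit(w,.192,.206,c0,.06); 
    if len(q): print("tip n",len(q),q.mean(0).round(4),q.min(0).round(4),q.max(0).round(4))
    q=fit(w,.155,.175,c0,.08); 
    if len(q): print("nuttop n",len(q),np.percentile(q,[5,50,95],axis=0).round(4),cv2.minEnclosingCircle(q[:,:2].astype(np.float32)))
E
python3 m.py
python3 - <<'E'
from h import *
f=np.load("top0.npz");cv2.imwrite("pics/crop.png",cv2.hconcat([cv2.resize(f["im"][180:260,135:235],None,fx=4,fy=5,interpolation=2)[:400],cv2.resize(f["im"][150:250,310:410],(400,400),interpolation=2)]))
w=f["w"]
for n,p in dict(base=(30,215),spare=(344,277),tube=(432,234),blue=(323,232),purple=(346,163),boardTL=(145,172),boardTR=(225,157),boardBR=(246,290),boardBL=(167,305),washer=(163,184),earU=(174,186),earD=(184,258)).items(): print(n,w[p[1],p[0]].round(3))
E
```

```text
top gauge px [ 0.632 -0.156  0.003] spindle px [0.54  0.211 0.2  ]
 z range near sp [[0.039 0.044 0.049 0.042 0.149 0.154 0.148 0.044 0.045]
 [0.035 0.04  0.049 0.163 0.164 0.165 0.166 0.164 0.16 ]
 [0.038 0.042 0.168 0.166 0.186 0.182 0.165 0.164 0.164]
 [0.036 0.165 0.199 0.196 0.199 0.188 0.183 0.167 0.165]
 [0.037 0.163 0.2   0.2   0.2   0.193 0.183 0.17  0.164]
 [0.036 0.168 0.196 0.2   0.199 0.187 0.181 0.166 0.164]
 [0.037 0.166 0.163 0.178 0.18  0.18  0.17  0.163 0.169]
 [0.037 0.038 0.165 0.165 0.162 0.166 0.168 0.163 0.165]
 [0.038 0.037 0.164 0.166 0.167 0.164 0.164 0.164 0.148]]
gauge top n 255 mean [ 0.6284 -0.1561  0.0287] minmax [ 0.6024 -0.1829  0.0261] [ 0.6553 -0.1288  0.0336] circ ((0.6289389133453369, -0.1561352014541626), 0.02789224125444889)
tip n 84 [0.5402 0.2164 0.1981] [0.5319 0.2076 0.1927] [0.5499 0.2266 0.2023]
nuttop n 535 [[0.469  0.1939 0.1561]
 [0.5375 0.211  0.1648]
 [0.6092 0.2401 0.1682]] ((0.5391767621040344, 0.21490485966205597), 0.07972634583711624)
scene gauge px [ 0.624 -0.148 -0.002] spindle px [0.547 0.207 0.2  ]
 z range near sp [[ 0.001 -0
[... 618 characters left out ...]
575  0.0295] minmax [ 0.6036 -0.1842  0.026 ] [ 0.658  -0.1303  0.0333] circ ((0.6313322186470032, -0.15618637204170227), 0.028011804446578026)
tip n 44 [0.5447 0.2155 0.198 ] [0.5344 0.2059 0.1921] [0.5533 0.2256 0.2019]
nuttop n 272 [[0.4753 0.1931 0.156 ]
 [0.5505 0.2081 0.1652]
 [0.6133 0.2366 0.1722]] ((0.5443652868270874, 0.21497094631195068), 0.0786937028169632)
base [0.563 0.591 0.05 ]
spare [ 0.436 -0.138  0.036]
tube [ 0.545 -0.36  -0.003]
blue [ 0.541 -0.087  0.029]
purple [ 0.713 -0.14   0.028]
boardTL [0.674 0.343 0.039]
boardTR [0.72  0.158 0.027]
boardBR [0.402 0.089 0.036]
boardBL [0.365 0.267 0.038]
washer [0.646 0.297 0.042]
earU [0.62  0.231 0.155]
earD [0.471 0.198 0.159]
```

View pics/crop.png

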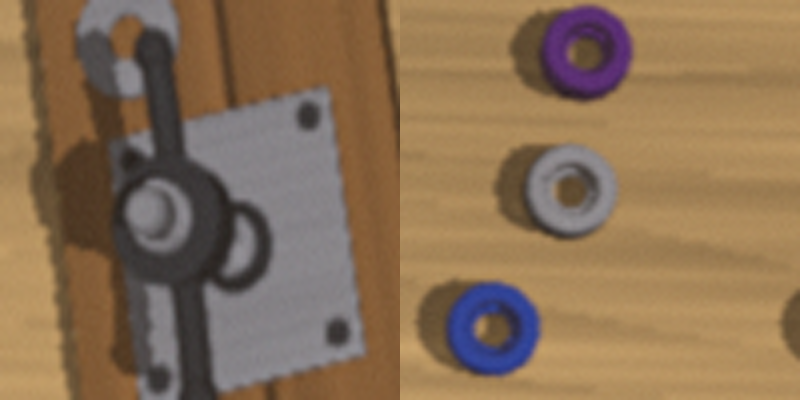

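Both views agree to about 4 mm: gauge near (0.630,-0.156), spindle near (0.542,0.216), and nut top at about z = 0.165. I'll refine both with the wrist camera, starting above the spindle.

```bash
python3 -m handwheel '[[0.087,0,0,-0.06,0,0,0],[0.087,0,0,-0.06,0,0,0],[0.087,-0.048,-0.032,-0.003,0,0,0],[0.087,-0.048,-0.032,-0.003,0,0,0],[0.087,-0.048,-0.032,-0.003,0,0,0],[0.087,-0.048,-0.032,-0.003,0,0,0],[0.087,-0.048,-0.032,-0.003,0,0,0],[0.087,-0.048,-0.032,-0.003,0,0,0],[0.087,-0.048,-0.032,-0.003,0,0,0],[0.087,-0.048,-0.032,-0.003,0,0,0],[0.087,-0.048,-0.032,0,0,0,0],[0.087,0,0,0,0,0,0]]' 30
cat > see.py <<'E'
from h import *
import sys
s=ctrl.get_state(); print("t",s["time"],"p",s["position"].round(4) if hasattr(s["position"],"round") else s["position"],"j",np.round(s["joint_positions"],3))
T=R.from_rotvec(s["tool_rot"]).as_matrix(); print("T",T.round(3).tolist(),"F",np.round(s["ft_force"],2),np.round(s["torque"],3),"g",s["grip_width"]*87,s["grip_force"])
if len(sys.argv)>1:
    n=sys.argv[1]; im,d,w=cloud("wrist"); np.savez(n+".npz",im=im,d=d,w=w,p=s["position"],T=T); cv2.imwrite(f"pics/{n}.png",im)
E
python3 see.py w1
```

```text
time: 1.6
position: [0.5051, 0.2507, 0.3374]
tool_rot: [0.368, 3.119, -0.004]
ft_force: [-0.0, 0.4, -0.3]
grip_width: 0.998
grip_force: 0.0
t 1.6 p [0.5051 0.2507 0.3374] j [-0.792  0.105  0.313  1.433 -0.029  1.61   0.854]
T [[-0.972, 0.233, 0.001], [0.233, 0.972, -0.003], [-0.001, -0.002, -1.0]] F [-0.01  0.39 -0.3 ] [0.029 0.014 0.001] g 86.82937731075765 0.0
```

View pics/w1.png

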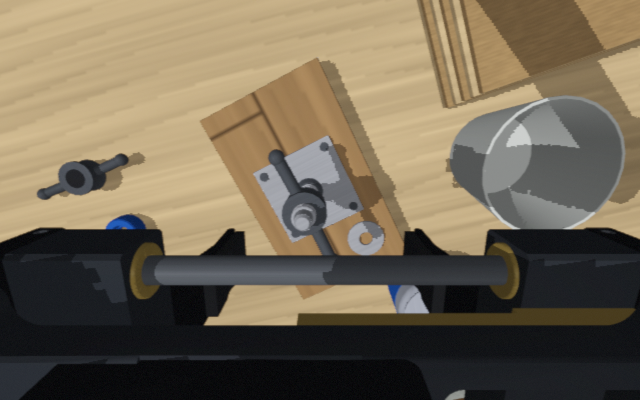

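The wrist view shows the spindle tip at (303,217), just clear of the gripper's shadow zone. I'll fit the tip's position from this view's depth.

Run:
```python
from h import *
f=np.load("w1.npz");w=f["w"];p=f["p"];T=f["T"]
c0=np.array([.5425,.2158])
q=w.reshape(-1,3);m=np.hypot(*(q[:,:2]-c0).T)<.03
q=q[m]
for a,b in((.196,.204),(.16,.17)):
    s=q[(q[:,2]>a)&(q[:,2]<b)];print(len(s),s.mean(0).round(4),np.median(s[:,2]).round(4),s.min(0).round(4),s.max(0).round(4),cv2.minEnclosingCircle(s[:,:2].astype(np.float32)))
    print("rel tool",(T.T@(s.mean(0)-p)).round(4))
cv2.imwrite("pics/w1c.png",cv2.resize(f["im"][170:245,260:350],None,fx=6,fy=6,interpolation=2))
```

```text
229 [0.5394 0.2173 0.1993] 0.1997 [0.5304 0.2076 0.1961] [0.5498 0.2265 0.2022] ((0.5398073792457581, 0.21733227372169495), 0.010045011527836323)
rel tool [-0.0409 -0.0242  0.1382]
1081 [0.5373 0.2183 0.1662] 0.1662 [0.513  0.1897 0.1604] [0.5677 0.244  0.17  ] ((0.5403990745544434, 0.21696913242340088), 0.027543697506189346)
rel tool [-0.0386 -0.0236  0.1713]
```

View pics/w1c.png

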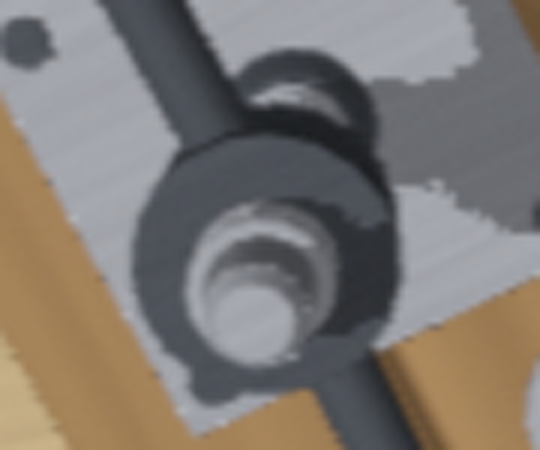

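```bash
python3 -m handwheel '[[0.087,-0.0233,-0.0458,0.01,0,0,0],[0.087,-0.0233,-0.0458,0.01,0,0,0],[0.087,-0.0233,-0.0458,0.015,0,0,0],[0.087,-0.0233,-0.0458,0.02,0,0,0],[0.087,-0.0233,-0.0458,0.025,0,0,0],[0.087,-0.0233,-0.0458,0.03,0,0,0],[0.087,-0.0233,-0.0458,0.03,0,0,0],[0.087,-0.0233,-0.0458,0.03,0,0,0],[0.087,0,0,0,0,0,0],[0.087,0,0,0,0,0,0]]'
python3 see.py w2
python3 - <<'E'
from h import *
f=np.load("w2.npz");w=f["w"];p=f["p"];T=f["T"]
q=w.reshape(-1,3);s=q[(np.hypot(*(q[:,:2]-[.630,-.156]).T)<.04)&(q[:,2]>.027)&(q[:,2]<.034)]
c,r=cv2.minEnclosingCircle(s[:,:2].astype(np.float32));print(len(s),s.mean(0),np.median(s[:,2]),c,r,"rel",T.T@(np.r_[c,.03]-p))
E
```

```text
time: 2.9
position: [0.6022, -0.1397, 0.1674]
tool_rot: [-0.349, -3.121, -0.002]
ft_force: [-0.3, -0.5, 0.4]
grip_width: 0.998
grip_force: 0.0
t 2.9 p [ 0.6022 -0.1397  0.1674] j [-0.31   0.298  0.608  1.591 -0.176  1.309  1.671]
T [[-0.975, 0.221, -0.001], [0.221, 0.975, 0.002], [0.001, 0.001, -1.0]] F [-0.27 -0.46  0.41] [ 0.031 -0.028  0.043] g 86.85690962972444 0.0
1365 [ 0.62787331 -0.15733951  0.02986077] 0.029925991782297073 (0.6285780072212219, -0.1576698273420334) 0.028105372563004494 rel [-0.02986092 -0.01189171  0.13738532]
```

View pics/w2.png

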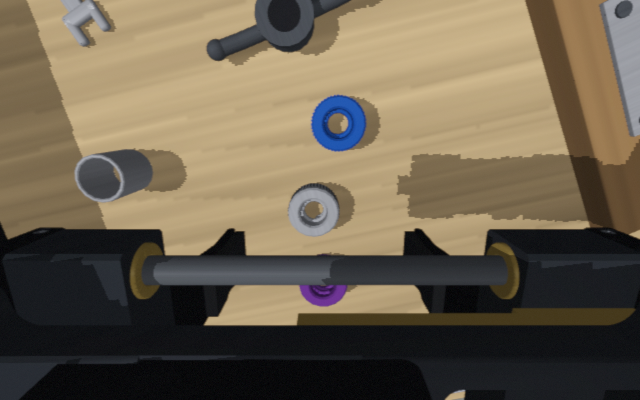

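Steel gauge at (313,210), between blue (339,123) and purple (323,285). I'll centre over it, then turn the wrist about half a turn while high, so there is a long clockwise stroke left for winding.

```bash
python3 -m handwheel '[[0.087,-0.0299,-0.0119,0,0,0,0],[0.087,0,0,0,0,0,0],[0.087,0,0,0,0,0,-10],[0.087,0,0,0,0,0,-10],[0.087,0,0,0,0,0,-10],[0.087,0,0,0,0,0,-10],[0.087,0,0,0,0,0,-10],[0.087,0,0,0,0,0,-10],[0.087,0,0,0,0,0,-10],[0.087,0,0,0,0,0,-10],[0.087,0,0,0,0,0,-10]]'
python3 see.py
```

```text
time: 4.32
position: [0.6177, -0.1546, 0.1381]
tool_rot: [1.554, -2.664, -0.047]
ft_force: [-0.6, 0.7, -2.3]
grip_width: 1.001
grip_force: 0.0
t 4.325 p [ 0.6177 -0.1546  0.1381] j [ 0.554  0.415 -0.474  1.48   0.199  1.358  2.687]
T [[-0.491, -0.869, -0.065], [-0.87, 0.492, -0.002], [0.034, 0.055, -0.998]] F [-0.61  0.71 -2.28] [ 0.104 -0.014 -0.009] g 87.09978138277593 0.0
```

The joint limit was reached: −z turn raises j7, so the long clockwise stroke actually starts from high j7. I'll go back to the former yaw and remove the tilt, working out the correction with a small helper.

```bash
cat > go.py <<'E'
from h import *
import sys
x,y,z,yaw=map(float,sys.argv[1:5]); s=ctrl.get_state(); T=R.from_rotvec(s["tool_rot"])
a=np.radians(yaw); X=np.array([np.cos(a),np.sin(a),0]);Z=np.array([0,0,-1.]);G=R.from_matrix(np.c_[X,np.cross(Z,X),Z])
X0=T.as_matrix()[:,0]
print("yaw now",np.degrees(np.arctan2(X0[1],X0[0])).round(2),"rot tool",(T.inv()*G).as_rotvec(degrees=True).round(2),"shift tool now",T.inv().apply(np.array([x,y,z])-s["position"]).round(4),"shift after rot",G.inv().apply(np.array([x,y,z])-s["position"]).round(4),"j7",round(s["joint_positions"][6],3))
E
python3 go.py .6286 -.1577 .15 167.2
```

```text
yaw now -119.44 rot tool [ 1.48 -3.72 73.28] shift tool now [-0.0023 -0.0103 -0.0126] shift after rot [-0.0113 -0.0006 -0.0119] j7 2.687
```

```bash
python3 -m handwheel '[[0.087,0,0,0,0.19,-0.47,9.16],[0.087,0,0,0,0.19,-0.47,9.16],[0.087,0,0,0,0.19,-0.47,9.16],[0.087,0,0,0,0.19,-0.47,9.16],[0.087,0,0,0,0.19,-0.47,9.16],[0.087,0,0,0,0.19,-0.47,9.16],[0.087,0,0,0,0.19,-0.47,9.16],[0.087,0,0,0,0.19,-0.47,9.16],[0.087,0,0,0,0,0,0]]'; python3 go.py .6286 -.1577 .06 167.2
```

```text
time: 5.45
position: [0.6178, -0.155, 0.138]
tool_rot: [0.352, 3.121, -0.0]
ft_force: [-0.4, -0.2, 0.2]
grip_width: 0.999
grip_force: 0.0
yaw now 167.13 rot tool [ 0.01  0.05 -0.07] shift tool now [-0.0111 -0.0002  0.078 ] shift after rot [-0.0111 -0.0002  0.078 ] j7 1.481
```

```bash
python3 -m handwheel '[[0.087,-0.0111,-0.0002,0.03,0,0,0],[0.087,0,0,0.04,0,0,0],[0.087,0,0,0.03,0,0,0],[0.087,0,0,0.02,0,0,0],[0.087,0,0,0.01,0,0,0],[0.087,0,0,0,0,0,0]]'; python3 go.py .6286 -.1577 .0035 167.2
```

```text
time: 6.2
position: [0.6285, -0.1595, 0.0069]
tool_rot: [-0.358, -3.121, -0.001]
ft_force: [0.7, 0.1, 0.1]
grip_width: 0.999
grip_force: 0.0
yaw now 166.92 rot tool [ 0.03 -0.03 -0.28] shift tool now [0.0003 0.0018 0.0034] shift after rot [0.0003 0.0018 0.0034] j7 1.453
```

```bash
python3 -m handwheel '[[0.087,0.0003,0.0018,0.0034,0,0,0],[0.087,0,0,0,0,0,0],[0.05,0,0,0,0,0,0],[0.05,0,0,0,0,0,0],[0.05,0,0,0,0,0,0],[0.05,0,0,0,0,0,0],[0.05,0,0,0,0,0,0]]' 30; python3 see.py
```

```text
time: 7.08
position: [0.6285, -0.158, 0.0035]
tool_rot: [-0.359, -3.121, -0.001]
ft_force: [0.4, 0.4, 0.0]
grip_width: 0.599
grip_force: 0.0
t 7.075 p [ 0.6285 -0.158   0.0035] j [ 0.411  0.48  -0.261  1.645  0.139  1.035  1.448]
T [[-0.974, 0.227, -0.0], [0.227, 0.974, 0.001], [0.0, 0.0, -1.0]] F [0.44 0.4  0.01] [ 0.067  0.012 -0.022] g 52.133123933593865 0.0
```

```bash
python3 -m handwheel '[[0.04,0,0,0,0,0,0],[0.04,0,0,0,0,0,0]]' 30; python3 see.py w3
```

```text
time: 7.32
position: [0.6285, -0.158, 0.0034]
tool_rot: [-0.359, -3.121, -0.001]
ft_force: [0.3, -0.9, 0.7]
grip_width: 0.478
grip_force: 0.0
t 7.325 p [ 0.6285 -0.158   0.0034] j [ 0.411  0.48  -0.261  1.645  0.139  1.035  1.448]
T [[-0.974, 0.227, -0.0], [0.227, 0.974, 0.001], [0.0, 0.0, -1.0]] F [ 0.26 -0.85  0.65] [-0.025  0.03  -0.038] g 41.565959102876455 0.0
```

View pics/w3.png

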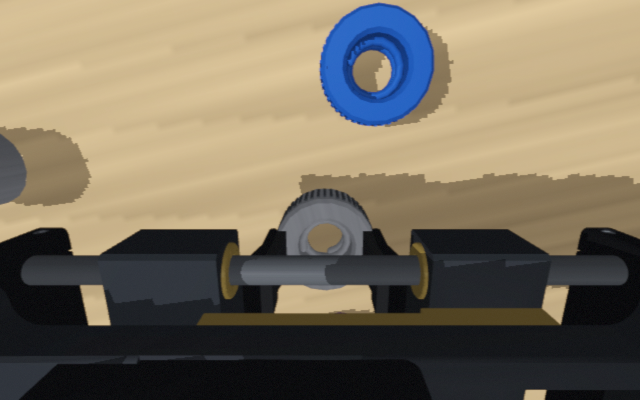

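The gauge shows at (325,238), ahead of the fingertips on the tool's +x side, so the pads have closed past its widest part. Opening and measuring again.

```bash
python3 - <<'E'
from h import *
f=np.load("w3.npz");w=f["w"];p=f["p"];T=f["T"];im=f["im"].astype(int)
q=w.reshape(-1,3);m=(np.hypot(*(q[:,:2]-[.62,-.156]).T)<.05)&(q[:,2]>.027)&(q[:,2]<.034)
s=q[m];print(len(s),s.min(0),s.max(0),cv2.minEnclosingCircle(s[:,:2].astype(np.float32)))
im,d,w=cloud("top");q=w.reshape(-1,3);m=(np.hypot(*(q[:,:2]-[.62,-.156]).T)<.06)&(q[:,2]>.026)&(q[:,2]<.034);s=q[m];print("top",len(s),s.min(0),s.max(0))
E
python3 -m handwheel '[[0.087,0,0,0,0,0,0],[0.087,0,0,0,0,0,0],[0.087,0,0,0,0,0,0],[0.087,0,0,0,0,0,0],[0.087,0,0,0,0,0,0],[0.087,0,0,0,0,0,0],[0.087,0,0,-0.05,0,0,0],[0.087,0,0,-0.05,0,0,0],[0.087,0.025,0.012,-0.05,0,0,0],[0.087,0.02,0,-0.015,0,0,0],[0.087,0,0,0,0,0,0],[0.087,0,0,0,0,0,0]]'
python3 see.py w4;  python3 - <<'E'
from h import *
f=np.load("w4.npz");w=f["w"];p=f["p"];T=f["T"]
q=w.reshape(-1,3);s=q[(np.hypot(*(q[:,:2]-[.62,-.156]).T)<.045)&(q[:,2]>.027)&(q[:,2]<.034)]
c,r=cv2.minEnclosingCircle(s[:,:2].astype(np.float32));print(len(s),s.mean(0),c,r,"rel",T.T@(np.r_[c,.03]-p))
E
```

```text
2738 [ 0.60037186 -0.18412824  0.02704781] [ 0.65652022 -0.12744484  0.03397768] ((0.6259832382202148, -0.15784290432929993), 0.030619041994214058)
top 16 [ 0.60562189 -0.14385146  0.02645325] [ 0.62514914 -0.13372495  0.03099752]
time: 8.93
position: [0.5873, -0.1365, 0.1675]
tool_rot: [-0.36, -3.12, -0.001]
ft_force: [0.2, -0.1, 0.8]
grip_width: 0.999
grip_force: 0.0
t 8.925 p [ 0.5873 -0.1365  0.1675] j [ 0.43   0.251 -0.29   1.601  0.073  1.302  1.47 ]
T [[-0.974, 0.228, -0.001], [0.228, 0.974, 0.001], [0.001, 0.0, -1.0]] F [ 0.16 -0.07  0.76] [0.029 0.014 0.007] g 86.91610666403132 0.0
1320 [ 0.62760743 -0.15740322  0.02986466] (0.628791332244873, -0.15755340456962585) 0.028096161782741547 rel [-0.04540773 -0.01109255  0.13740353]
```

Run:
```python
from h import *
f=np.load("w4.npz");p=f["p"];T=f["T"];i=ctrl.camera_info("wrist");K,Rc,t=[np.array(i[k]) for k in("intrinsics","R","t")]
print("cam centre rel tool",T.T@(-Rc.T@t-p),"optical axis tool",T.T@Rc[2])
for o in([0,0,0],[0,0,-.019],[.01,0,0],[0,.028,0],[0,-.028,0]):
    c=Rc@(p+T@np.array(o))+t;print(o,(K@c/c[2])[:2].round(0))
f=np.load("w3.npz");w=f["w"];p=f["p"];T=f["T"]
for u,v in((265,300),(277,250),(270,240),(290,238),(360,238),(380,300),(375,250),(325,215),(325,283),(320,305)): print((u,v),(T.T@(w[v,u]-p)).round(4))
```

```text
cam centre rel tool [ 7.00401713e-02 -7.47645224e-05 -1.90664082e-01] optical axis tool [-2.53264069e-01 -6.91333463e-04  9.67396937e-01]
[0, 0, 0] [324. 231.]
[0, 0, -0.019] [324. 242.]
[0.01, 0, 0] [324. 216.]
[0, 0.028, 0] [368. 231.]
[0, -0.028, 0] [281. 231.]
(265, 300) [-0.0009 -0.0239 -0.0784]
(277, 250) [ 0.0108 -0.022  -0.0556]
(270, 240) [ 0.0123 -0.0266 -0.047 ]
(290, 238) [ 0.0049 -0.0193 -0.0255]
(360, 238) [ 0.0054  0.0197 -0.0267]
(380, 300) [-0.0014  0.0225 -0.0776]
(375, 250) [ 0.0105  0.0235 -0.0549]
(325, 215) [ 0.0189  0.0003 -0.0273]
(325, 283) [ 2.790e-02  1.000e-04 -1.161e-01]
(320, 305) [-0.0564 -0.0031  0.0035]
```

Run:
```python
from h import *
for n in("w1","w2","w3","w4"):
    f=np.load(n+".npz");w=f["w"];p=f["p"];T=f["T"];d=f["d"]
    r=(w-p)@T; m=(d>0)&(r[...,2]<.02)&(abs(r[...,0])<.03)&(abs(r[...,1])<.08)&(abs(r[...,1])>.015)
    q=r[m]; print(n,len(q)); 
    for side in(-1,1):
        s=q[np.sign(q[:,1])==side]; 
        for a in np.arange(-.08,.011,.01):
            k=s[(s[:,2]>a)&(s[:,2]<a+.01)]
            if len(k): print(side,round(a,2),len(k),"x",k[:,0].min().round(3),k[:,0].max().round(3),"|y|",abs(k[:,1]).min().round(3),abs(k[:,1]).max().round(3))
```

```text
w1 55531
-1 -0.08 631 x -0.01 0.006 |y| 0.043 0.049
-1 -0.07 132 x -0.009 0.013 |y| 0.043 0.055
-1 -0.06 266 x -0.009 0.013 |y| 0.043 0.054
-1 -0.05 236 x 0.002 0.013 |y| 0.043 0.052
-1 -0.04 228 x -0.002 0.012 |y| 0.043 0.053
-1 -0.03 25 x -0.003 0.012 |y| 0.043 0.051
1 -0.08 566 x -0.009 0.007 |y| 0.043 0.049
1 -0.07 132 x -0.009 0.013 |y| 0.043 0.055
1 -0.06 256 x -0.009 0.013 |y| 0.043 0.054
1 -0.05 236 x 0.002 0.013 |y| 0.043 0.052
1 -0.04 233 x -0.002 0.012 |y| 0.043 0.052
1 -0.03 27 x -0.003 0.012 |y| 0.043 0.052
w2 55477
-1 -0.08 649 x -0.011 0.006 |y| 0.043 0.049
-1 -0.07 132 x -0.009 0.013 |y| 0.043 0.055
-1 -0.06 255 x -0.009 0.013 |y| 0.043 0.054
-1 -0.05 239 x 0.002 0.013 |y| 0.043 0.052
-1 -0.04 224 x -0.002 0.013 |y| 0.043 0.052
-1 -0.03 30 x -0.003 0.012 |y| 0.043 0.051
1 -0.08 567 x -0.009 0.006 |y| 0.043 0.049
1 -0.07 139 x -0.009 0.013 |y| 0.043 0.055
1 -0.06 256 x -0.009 0.013 |y| 0.043 0.054
1 -0.05 234 x 0.002 0.012 |y| 0.043 0.053
1 -0.04 228 x -0.002 0.013 |y| 0.043 0.052
1 -0.03 30 x -0.003 0.012 |y| 0.043 0.052
w3 67600
-1 -0.08 451 x -0.008 0.006 |y| 0.021 
[... 551 characters left out ...]
1 0.03
1 -0.03 641 x -0.005 0.023 |y| 0.015 0.029
1 -0.02 91 x -0.005 0.024 |y| 0.015 0.028
1 -0.01 34 x 0.012 0.023 |y| 0.016 0.026
1 -0.0 4611 x -0.018 0.03 |y| 0.015 0.08
w4 55477
-1 -0.08 641 x -0.011 0.006 |y| 0.043 0.049
-1 -0.07 137 x -0.009 0.013 |y| 0.043 0.055
-1 -0.06 261 x -0.009 0.013 |y| 0.043 0.054
-1 -0.05 234 x 0.002 0.013 |y| 0.043 0.053
-1 -0.04 229 x -0.002 0.012 |y| 0.043 0.053
-1 -0.03 26 x -0.003 0.012 |y| 0.043 0.051
1 -0.08 569 x -0.008 0.007 |y| 0.043 0.049
1 -0.07 135 x -0.009 0.013 |y| 0.043 0.055
1 -0.06 259 x -0.009 0.013 |y| 0.043 0.054
1 -0.05 231 x 0.002 0.012 |y| 0.043 0.053
1 -0.04 233 x -0.002 0.012 |y| 0.043 0.052
1 -0.03 27 x -0.003 0.012 |y| 0.043 0.052
```

Run:
```python
from h import *
for n,y0,y1 in(("w1",.042,.06),("w4",.042,.06),("w3",.021,.04)):
    f=np.load(n+".npz");w=f["w"];p=f["p"];T=f["T"];d=f["d"]
    r=(w-p)@T; m=(d>0)&(r[...,2]<-.02)&(abs(r[...,0])<.02)&(abs(r[...,1])<y1)&(abs(r[...,1])>y0)
    v,u=np.nonzero(m); z=r[m][:,2]; o=np.argsort(-z)[:200:12]
    print(n,[(int(u[k]),int(v[k]),*r[m][k].round(4).tolist()) for k in o])
```

```text
w1 [(404, 239, 0.0052, 0.0439, -0.0278), (405, 231, 0.0103, 0.0439, -0.0288), (237, 231, 0.0104, -0.0476, -0.0292), (407, 231, 0.0106, 0.0447, -0.0296), (239, 231, 0.0107, -0.0463, -0.0299), (404, 251, -0.0009, 0.0437, -0.0302), (405, 236, 0.008, 0.0436, -0.0304), (414, 230, 0.0116, 0.0481, -0.0308), (405, 233, 0.01, 0.0433, -0.031), (405, 243, 0.0043, 0.0437, -0.0312), (404, 254, -0.0021, 0.0435, -0.0315), (240, 233, 0.0102, -0.0453, -0.0318), (415, 231, 0.0115, 0.0483, -0.032), (234, 231, 0.0116, -0.0482, -0.0324), (232, 230, 0.0122, -0.0492, -0.0326), (413, 233, 0.0106, 0.0471, -0.0329), (417, 231, 0.0118, 0.0491, -0.033)]
w4 [(418, 228, 0.0116, 0.0511, -0.0278), (404, 239, 0.0057, 0.0436, -0.0289), (245, 239, 0.0058, -0.0435, -0.0292), (415, 229, 0.0117, 0.049, -0.0295), (405, 231, 0.0107, 0.0436, -0.0299), (413, 231, 0.0108, 0.0478, -0.0303), (414, 230, 0.0115, 0.0482, -0.0305), (245, 249, 0.0006, -0.0434, -0.0309), (408, 232, 0.0106, 0.0449, -0.0312), (404, 253, -0.0015, 0.0434, -0.0314), (238, 233, 0.0101, -0.0464, -0.0316), (235, 232, 0.0108, -0.0479, -0.0318), (412, 233, 0.0103, 0.0468, -0.032), (234, 231, 0.0115, -0.0483, -0.0322), (243, 236, 0.0088, -0.0436, -0.0325), (406, 237, 0.0083, 0.0435, -0.0328), (407, 233, 0.0107, 0.0438, -0.0331)]
w3 [(367, 220, 0.0137, 0.0242, -0.0201), (372, 230, 0.0079, 0.0272, -0.0206), (367, 219, 0.0146, 0.024, -0.021), (286, 214, 0.018, -0.0215, -0.0226), (279, 229, 0.0097, -0.0254, -0.0242), (283, 223, 0.0134, -0.023, -0.0246), (366, 222, 0.0142, 0.023, -0.025), (282, 224, 0.013, -0.0235, -0.0252), (283, 224, 0.0132, -0.0229, -0.0256), (286, 218, 0.0167, -0.0211, -0.0257), (287, 254, -0.0046, -0.0212, -0.026), (364, 228, 0.0111, 0.0218, -0.0263), (367, 230, 0.01, 0.0235, -0.0264), (284, 226, 0.0123, -0.0223, -0.0266), (282, 229, 0.0106, -0.0234, -0.0267), (284, 229, 0.0107, -0.0223, -0.0268), (284, 228, 0.0114, -0.0222, -0.0271)]
```

The fingers really end about 30 mm short of the reported TCP: the finger depth stops at tool z = −0.030, and they closed without contact just over the 30 mm gauge. I'll treat the tips as reported z + 0.030 and descend gently to about −0.025, watching force.

```bash
python3 -m handwheel '[[0.087,-0.0454,-0.0111,0.03,0,0,0],[0.087,0,0,0.06,0,0,0],[0.087,0,0,0.05,0,0,0],[0.087,0,0,0.02,0,0,0],[0.087,0,0,0,0,0,0]]'; python3 go.py .6288 -.1577 -.0255 167.2
```

```text
time: 9.6
position: [0.6281, -0.1569, 0.0067]
tool_rot: [-0.359, -3.117, -0.002]
ft_force: [0.2, -0.6, 0.6]
grip_width: 1.003
grip_force: 0.0
yaw now 166.87 rot tool [ 0.04 -0.22 -0.33] shift tool now [-0.001  -0.0006  0.0322] shift after rot [-0.0009 -0.0006  0.0322] j7 1.447
```

```bash
python3 -m handwheel '[[0.087,-0.001,-0.0006,0.01,0,-0.2,0],[0.087,0,0,0.01,0,0,0],[0.087,0,0,0.007,0,0,0],[0.087,0,0,0.005,0,0,0],[0.087,0,0,0,0,0,0]]' 30; python3 go.py .6288 -.1577 -.0255 167.2
```

```text
time: 10.22
position: [0.6297, -0.1579, -0.0239]
tool_rot: [0.359, 3.118, 0.0]
ft_force: [0.0, -0.1, -0.4]
grip_width: 0.996
grip_force: 0.0
yaw now 166.87 rot tool [ 0.02  0.14 -0.33] shift tool now [0.0009 0.     0.0016] shift after rot [0.0009 0.     0.0016] j7 1.44
```

```bash
python3 -m handwheel '[[0.087,0.0009,0,0.001,0,0.1,0],[0.05,0,0,0,0,0,0],[0.05,0,0,0,0,0,0],[0.05,0,0,0,0,0,0],[0.05,0,0,0,0,0,0],[0.05,0,0,0,0,0,0],[0.05,0,0,0,0,0,0],[0.05,0,0,0,0,0,0]]' 30; python3 see.py
```

```text
time: 11.22
position: [0.6291, -0.1578, -0.0245]
tool_rot: [0.359, 3.119, 0.0]
ft_force: [-0.1, 0.1, 1.3]
grip_width: 0.645
grip_force: 30.0
t 11.225 p [ 0.6291 -0.1578 -0.0245] j [ 0.408  0.513 -0.259  1.662  0.151  0.986  1.439]
T [[-0.974, 0.227, 0.002], [0.227, 0.974, 0.0], [-0.001, 0.0, -1.0]] F [-0.06  0.15  1.31] [-0.039  0.061 -0.053] g 56.11100692863452 29.99991540738847
```

```bash
python3 -m handwheel '[[0.05,0,0,-0.03,0,0,0],[0.05,0,0,-0.05,0,0,0],[0.05,0,0,-0.055,0,0,0],[0.05,0,0,-0.055,0,0,0],[0.05,0,0,-0.05,0,0,0],[0.05,0.0245,0.0493,-0.005,0,0,0],[0.05,0.0245,0.0493,-0.005,0,0,0],[0.05,0.0245,0.0493,0,0,0,0],[0.05,0.0245,0.0493,0,0,0,0],[0.05,0.0245,0.0493,0,0,0,0],[0.05,0.0245,0.0493,0,0,0,0],[0.05,0.0245,0.0493,0,0,0,0]]'; python3 -m handwheel '[[0.05,0,0,0,0,0,0]]';python3 go.py .54 .2172 .195 167.2;python3 see.py
```

```text
time: 12.72
position: [0.539, 0.2185, 0.2245]
tool_rot: [0.359, 3.121, -0.001]
ft_force: [1.1, 0.5, -2.5]
grip_width: 0.638
grip_force: 30.0
time: 12.85
position: [0.5366, 0.2241, 0.2248]
tool_rot: [-0.342, -3.122, -0.005]
ft_force: [1.0, -0.5, -3.4]
grip_width: 0.64
grip_force: 30.0
yaw now 167.48 rot tool [ 0.17 -0.09  0.28] shift tool now [-0.0048 -0.0061  0.0298] shift after rot [-0.0048 -0.006   0.0298] j7 0.837
t 12.85 p [0.5366 0.2241 0.2248] j [ 0.018  0.198 -0.526  1.566  0.097  1.404  0.837]
T [[-0.976, 0.217, -0.001], [0.217, 0.976, 0.003], [0.002, 0.003, -1.0]] F [ 0.98 -0.55 -3.42] [-0.085 -0.051  0.018] g 55.698623534649876 30.000261287059402
```

```bash
python3 -m handwheel '[[0.05,-0.0048,-0.006,0.01,0.15,-0.09,0],[0.05,0,0,0,0,0,-10],[0.05,0,0,0,0,0,-10],[0.05,0,0,0,0,0,-10],[0.05,0,0,0,0,0,-10],[0.05,0,0,0,0,0,-10],[0.05,0,0,0,0,0,-10],[0.05,0,0,0,0,0,-10],[0.05,0,0,0,0,0,-10],[0.05,0,0,0,0,0,-9],[0.05,0,0,0,0,0,0],[0.05,0,0,0,0,0,0]]'; python3 go.py .54 .2172 .185 -103;python3 see.py
```

```text
time: 14.35
position: [0.5437, 0.2087, 0.2147]
tool_rot: [1.925, -2.482, 0.006]
ft_force: [-0.2, -0.5, -3.3]
grip_width: 0.642
grip_force: 30.0
yaw now -104.41 rot tool [-0.13 -0.18 -1.41] shift tool now [-0.0074  0.0058  0.0296] shift after rot [-0.0075  0.0055  0.0297] j7 2.366
t 14.35 p [0.5437 0.2087 0.2147] j [ 0.165  0.226 -0.675  1.575  0.147  1.391  2.366]
T [[-0.249, -0.969, 0.002], [-0.969, 0.249, -0.004], [0.003, -0.002, -1.0]] F [-0.25 -0.46 -3.25] [ 0.062  0.069 -0.033] g 55.82751698141196 29.99991542288626
```

```bash
python3 -m handwheel '[[0.05,-0.0074,0.0058,0.015,-0.13,-0.18,0],[0.05,0,0,0,0,0,0],[0.05,0,0,0,0,0,0],[0.05,0,0,0,0,0,0]]'; python3 go.py .54 .2172 .182 -104.4;python3 see.py
```

```text
time: 14.85
position: [0.5399, 0.2189, 0.2006]
tool_rot: [-1.93, 2.477, -0.0]
ft_force: [0.0, 0.1, -3.2]
grip_width: 0.639
grip_force: 30.0
yaw now -104.14 rot tool [-0.07  0.07  0.26] shift tool now [ 0.0016 -0.0005  0.0186] shift after rot [ 0.0016 -0.0005  0.0186] j7 2.351
t 14.85 p [0.5399 0.2189 0.2006] j [ 0.154  0.233 -0.681  1.597  0.149  1.363  2.351]
T [[-0.244, -0.97, 0.002], [-0.97, 0.244, 0.001], [-0.001, -0.001, -1.0]] F [ 0.03  0.07 -3.17] [ 0.08   0.059 -0.014] g 55.56521209137345 29.999975381215336
```

```bash
python3 -m handwheel '[[0.05,0.0016,-0.0005,0.018,0,0,0],[0.05,0,0,0,0,0,0],[0.05,0,0,0,0,0,0]]'
python3 - <<'E'
from h import *
P=[]
for k in range(4):
    im,d,w=cloud("scene"); P.append(ctrl.get_state()["position"])
print(np.array(P).round(4).tolist())
cv2.imwrite("pics/s2.png",cv2.resize(im[50:150,290:430],None,fx=5,fy=5,interpolation=2)); np.savez("s2.npz",w=w,im=im)
E
```

```text
time: 15.22
position: [0.5397, 0.217, 0.182]
tool_rot: [-1.931, 2.477, 0.001]
ft_force: [0.0, 0.1, -2.4]
grip_width: 0.644
grip_force: 30.0
[[0.5399, 0.2172, 0.1824], [0.54, 0.2174, 0.1826], [0.54, 0.2174, 0.1827], [0.54, 0.2174, 0.1827]]
```

View pics/s2.png

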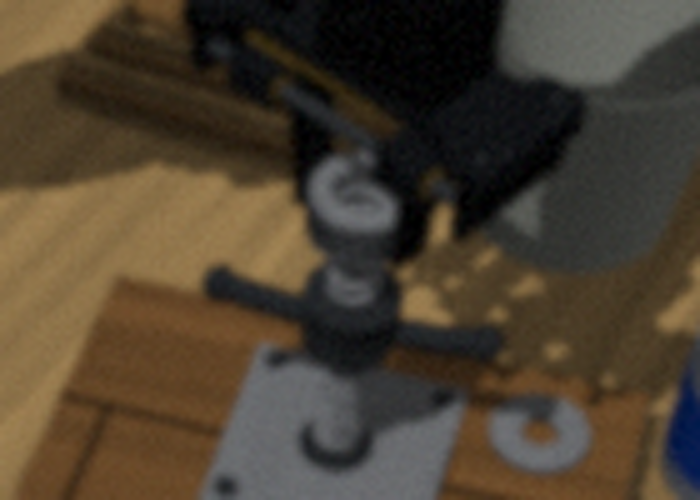

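The gauge hangs over the spindle, at (353,205) in the crop, with the spindle below at about (352,285). I'll compare the gauge's position with the scene camera's own tip estimate of (0.5444,0.2156).

```bash
python3 - <<'E'
from h import *
w=np.load("s2.npz")["w"];q=w.reshape(-1,3)
k=(np.hypot(*(q[:,:2]-[.543,.216]).T)<.034)&(q[:,2]>.227)&(q[:,2]<.245);s=q[k];print(len(s),np.median(s,0),s.min(0),s.max(0),cv2.minEnclosingCircle(s[:,:2].astype(np.float32)))
w=np.load("scene0.npz")["w"];q=w.reshape(-1,3)
k=(np.hypot(*(q[:,:2]-[.544,.215]).T)<.02)&(q[:,2]>.196)&(q[:,2]<.205);s=q[k];print(len(s),s.mean(0),cv2.minEnclosingCircle(s[:,:2].astype(np.float32)))
E
python3 go.py .54 .2172 .17 -104.4
```

```text
220 [0.53391579 0.2047425  0.23594718] [0.5091605  0.18859268 0.22702025] [0.57315128 0.24054399 0.24362294] ((0.541305661201477, 0.21097181737422943), 0.03323744237422943)
36 [0.54393418 0.21613525 0.1989004 ] ((0.5443180799484253, 0.21687105298042297), 0.010217282921075821)
yaw now -104.13 rot tool [-0.07  0.08  0.27] shift tool now [ 0.0002 -0.      0.0127] shift after rot [ 0.0002 -0.      0.0127] j7 2.348
```

```bash
python3 -m handwheel '[[0.05,0,0,0.003,0,0,0],[0.05,0,0,0.003,0,0,0],[0.05,0,0,0.002,0,0,0],[0.05,0,0,0.002,0,0,0],[0.05,0,0,0,0,0,0]]'; python3 see.py
```

```text
time: 16.05
position: [0.5397, 0.2172, 0.1721]
tool_rot: [-1.931, 2.477, 0.0]
ft_force: [0.2, -0.4, -2.9]
grip_width: 0.64
grip_force: 30.0
t 16.05 p [0.5397 0.2172 0.1721] j [ 0.153  0.249 -0.677  1.638  0.16   1.31   2.345]
T [[-0.244, -0.97, 0.001], [-0.97, 0.244, 0.001], [-0.001, -0.0, -1.0]] F [ 0.16 -0.43 -2.92] [0.082 0.133 0.022] g 55.70654946575237 29.9998935295298
```

```bash
python3 -m handwheel '[[0.05,0,0,0.002,0,0,0],[0.05,0,0,0.002,0,0,0],[0.05,0,0,0.001,0,0,0],[0.05,0,0,0,0,0,0]]'; python3 see.py
```

```text
time: 16.55
position: [0.5397, 0.2172, 0.1672]
tool_rot: [-1.931, 2.477, 0.0]
ft_force: [0.4, -0.3, -4.0]
grip_width: 0.639
grip_force: 30.0
t 16.55 p [0.5397 0.2172 0.1672] j [ 0.153  0.252 -0.677  1.645  0.163  1.301  2.343]
T [[-0.244, -0.97, 0.001], [-0.97, 0.244, 0.001], [-0.001, -0.001, -1.0]] F [ 0.39 -0.25 -4.04] [-0.002  0.016 -0.036] g 55.62820281869527 29.999967691255733
```

```bash
python3 -m handwheel '[[0.05,0,0,0.002,0,0,0],[0.05,0,0,0.002,0,0,0],[0.05,0,0,0.002,0,0,0],[0.05,0,0,0.002,0,0,0],[0.05,0,0,0.001,0,0,0],[0.05,0,0,0,0,0,0]]'; python3 see.py; python3 -m handwheel '[[0.05,0,0,0.001,0,0,0],[0.05,0,0,0.001,0,0,0]]'
```

```text
time: 17.3
position: [0.5404, 0.2168, 0.1584]
tool_rot: [-1.93, 2.477, -0.001]
ft_force: [2.0, -1.7, -4.0]
grip_width: 0.639
grip_force: 30.0
t 17.3 p [0.5404 0.2168 0.1584] j [ 0.151  0.258 -0.675  1.656  0.168  1.284  2.339]
T [[-0.245, -0.97, 0.002], [-0.97, 0.245, 0.001], [-0.001, -0.002, -1.0]] F [ 2.01 -1.75 -4.01] [-0.286 -0.426  0.024] g 55.56460925606823 30.00012052085367
time: 17.55
position: [0.5404, 0.2169, 0.1567]
tool_rot: [-1.929, 2.477, -0.001]
ft_force: [3.0, -2.2, -0.8]
grip_width: 0.64
grip_force: 30.0
```

```bash
python3 -m handwheel '[[0.05,0.0003,-0.0006,0,0,0,0],[0.05,0,0,0.001,0,0,0],[0.05,0,0,0,0,0,0]]'; python3 see.py; python3 -m handwheel '[[0.05,0,0,0.001,0,0,0],[0.05,0,0,0,0,0,0]]'
```

```text
time: 17.92
position: [0.5404, 0.2168, 0.1552]
tool_rot: [-1.931, 2.477, 0.0]
ft_force: [2.2, -1.1, -2.3]
grip_width: 0.646
grip_force: 30.0
t 17.925 p [0.5404 0.2168 0.1552] j [ 0.151  0.261 -0.675  1.659  0.169  1.279  2.339]
T [[-0.244, -0.97, 0.001], [-0.97, 0.244, 0.001], [-0.001, -0.001, -1.0]] F [ 2.18 -1.13 -2.34] [-0.36  -0.485 -0.017] g 56.24373287700337 30.000514400890097
time: 18.18
position: [0.5404, 0.2168, 0.1542]
tool_rot: [-1.93, 2.477, 0.0]
ft_force: [2.6, -1.9, -2.5]
grip_width: 0.642
grip_force: 30.0
```

```bash
python3 -m handwheel '[[0.05,0.0002,-0.0003,0.001,0,0,0],[0.05,0,0,0.001,0,0,0]]';  python3 -m handwheel '[[0.05,0,0,0.001,0,0,0],[0.05,0,0,0,0,0,0]]'
```

```text
time: 18.42
position: [0.5403, 0.2167, 0.1522]
tool_rot: [-1.931, 2.477, 0.001]
ft_force: [1.4, -1.3, -1.3]
grip_width: 0.644
grip_force: 30.0
time: 18.68
position: [0.5403, 0.2167, 0.1511]
tool_rot: [-1.931, 2.477, 0.001]
ft_force: [1.2, -1.6, -2.8]
grip_width: 0.641
grip_force: 30.0
```

```bash
python3 -m handwheel '[[0.05,0,0,0.001,0,0,0],[0.05,0,0,0,0,0,0]]';  python3 -m handwheel '[[0.05,0,0,0.001,0,0,0],[0.05,0,0,0,0,0,0]]'
```

```text
time: 18.92
position: [0.5404, 0.2167, 0.1505]
tool_rot: [-1.931, 2.477, 0.0]
ft_force: [1.0, -0.9, -0.6]
grip_width: 0.644
grip_force: 30.0
time: 19.18
position: [0.5404, 0.2167, 0.1503]
tool_rot: [-1.931, 2.477, -0.0]
ft_force: [-1.9, -2.3, 4.7]
grip_width: 0.643
grip_force: 30.0
```

Landed at reported z ≈ 0.1505, underside about 25 mm below the tip, so roughly 0.85 turn to go to the nut. Winding clockwise (+z), following the lead at 0.28 mm per 10°.

```bash
python3 -m handwheel '[[0.05,0,0,0.0002,0,0,10],[0.05,0,0,0.00028,0,0,10],[0.05,0,0,0.00028,0,0,10],[0.05,0,0,0.00028,0,0,10],[0.05,0,0,0.00028,0,0,10],[0.05,0,0,0,0,0,0]]';  python3 see.py
```

```text
time: 19.92
position: [0.5414, 0.2167, 0.149]
tool_rot: [-0.705, 3.058, 0.001]
ft_force: [2.4, -1.0, 4.2]
grip_width: 0.641
grip_force: 30.0
t 19.925 p [0.5414 0.2167 0.149 ] j [ 0.058  0.248 -0.562  1.67   0.138  1.26   1.492]
T [[-0.899, -0.438, 0.003], [-0.438, 0.899, 0.001], [-0.003, -0.0, -1.0]] F [ 2.39 -1.03  4.23] [-0.365 -0.313 -0.023] g 55.807726349139855 30.001675516250543
```

```bash
python3 -m handwheel '[[0.05,0,0,0.0002,0,0,10],[0.05,0,0,0.00028,0,0,10],[0.05,0,0,0.00028,0,0,10],[0.05,0,0,0.00028,0,0,10],[0.05,0,0,0.00028,0,0,10],[0.05,0,0,0.00028,0,0,10],[0.05,0,0,0.00028,0,0,10],[0.05,0,0,0.00028,0,0,10],[0.05,0,0,0,0,0,0]]';  python3 go.py .5404 .2167 .147 125;python3 see.py
```

```text
time: 21.05
position: [0.541, 0.2171, 0.1468]
tool_rot: [1.423, 2.8, 0.004]
ft_force: [0.0, -1.1, 5.4]
grip_width: 0.645
grip_force: 30.0
yaw now 126.12 rot tool [0.16 0.   1.12] shift tool now [-0.     -0.0007 -0.0002] shift after rot [-0.     -0.0007 -0.0002] j7 0.131
t 21.05 p [0.541  0.2171 0.1468] j [-0.077  0.229 -0.403  1.678  0.093  1.251  0.131]
T [[-0.59, 0.808, 0.002], [0.808, 0.59, 0.002], [-0.0, 0.003, -1.0]] F [ 0.01 -1.12  5.4 ] [-0.353 -0.073 -0.108] g 56.08099182588239 30.00098411750514
```

```bash
python3 -m handwheel '[[0.05,0,-0.0005,0.0002,0.1,0,10],[0.05,0,0,0.00028,0,0,10],[0.05,0,0,0.00028,0,0,10],[0.05,0,0,0.00028,0,0,10],[0.05,0,0,0.00028,0,0,10],[0.05,0,0,0.00028,0,0,10],[0.05,0,0,0.00028,0,0,10],[0.05,0,0,0.00028,0,0,10],[0.05,0,0,0.00028,0,0,10],[0.05,0,0,0,0,0,0]]';  python3 go.py .5404 .2167 .1445 36;python3 see.py
```

```text
time: 22.3
position: [0.5413, 0.2177, 0.1444]
tool_rot: [-2.985, -0.977, -0.005]
ft_force: [4.1, 1.2, 4.2]
grip_width: 0.64
grip_force: 30.0
yaw now 36.26 rot tool [-0.01 -0.18  0.26] shift tool now [-0.0013  0.0003 -0.0001] shift after rot [-0.0013  0.0003 -0.0001] j7 -1.408
t 22.3 p [0.5413 0.2177 0.1444] j [-0.217  0.218 -0.241  1.685  0.054  1.243 -1.408]
T [[0.806, 0.591, 0.002], [0.591, -0.806, 0.002], [0.003, -0.0, -1.0]] F [4.07 1.18 4.17] [ 0.19  -0.723  0.024] g 55.688432549933985 30.000987434686976
```

```bash
python3 -m handwheel '[[0.05,0.0003,0,0.0002,0,-0.1,8],[0.05,0,0,0.00022,0,0,8],[0.05,0,0,0.00022,0,0,8],[0.05,0,0,0.00022,0,0,8],[0.05,0,0,0.00022,0,0,8],[0.05,0,0,0.00022,0,0,8],[0.05,0,0,0,0,0,0]]';  python3 see.py
```

```text
time: 23.18
position: [0.5413, 0.2173, 0.143]
tool_rot: [-3.125, 0.321, -0.001]
ft_force: [2.7, 0.6, 5.2]
grip_width: 0.639
grip_force: 30.0
t 23.175 p [0.5413 0.2173 0.143 ] j [-0.29   0.215 -0.157  1.687  0.035  1.242 -2.231]
T [[0.979, -0.204, 0.0], [-0.204, -0.979, 0.0], [0.0, -0.0, -1.0]] F [2.67 0.62 5.23] [ 0.169 -0.68   0.049] g 55.60456633652543 30.00045932130888
```

```bash
python3 -m handwheel '[[0.072,0,0,0,0,0,0],[0.072,0,0,0,0,0,0],[0.072,0,0,0,0,0,0]]'; python3 -m handwheel '[[0.072,0,0,0,0,0,-10],[0.072,0,0,0,0,0,-10],[0.072,0,0,0,0,0,-10],[0.072,0,0,0,0,0,-10],[0.072,0,0,0,0,0,-10],[0.072,0,0,0,0,0,-10],[0.072,0,0,0,0,0,-10],[0.072,0,0,0,0,0,-10],[0.072,0,0,0,0,0,-10],[0.072,0,0,0,0,0,0],[0.072,0,0,0,0,0,0]]'; python3 go.py .5413 .2173 .1432 78; python3 see.py
```

```text
time: 23.55
position: [0.5392, 0.216, 0.141]
tool_rot: [3.122, -0.329, -0.007]
ft_force: [-1.0, 0.0, -0.1]
grip_width: 0.813
grip_force: 0.0
time: 24.92
position: [0.5402, 0.2162, 0.1418]
tool_rot: [-2.446, -1.971, 0.005]
ft_force: [-0.1, -0.8, 0.6]
grip_width: 0.827
grip_force: 0.0
yaw now 77.72 rot tool [-0.14  0.1  -0.28] shift tool now [ 0.0013  0.0009 -0.0014] shift after rot [ 0.0013  0.0009 -0.0014] j7 -0.698
t 24.925 p [0.5402 0.2162 0.1418] j [-0.154  0.227 -0.314  1.683  0.073  1.246 -0.698]
T [[0.213, 0.977, -0.003], [0.977, -0.213, -0.001], [-0.002, -0.002, -1.0]] F [-0.07 -0.8   0.59] [-0.095  0.075 -0.047] g 71.98118932360146 0.0
```

```bash
python3 -m handwheel '[[0.072,0.0011,0.0009,-0.0012,-0.1,0.1,0],[0.05,0,0,0,0,0,0],[0.05,0,0,0,0,0,0],[0.05,0,0,0,0,0,0],[0.05,0,0,0,0,0,0],[0.05,0,0,0,0,0,0],[0.05,0,0,0,0,0,0]]' 30; python3 see.py; python3 -m handwheel '[[0.05,0,0,0.0002,0,0,7],[0.05,0,0,0.0002,0,0,7],[0.05,0,0,0,0,0,0]]'; python3 see.py
```

```text
time: 25.8
position: [0.5413, 0.2174, 0.1434]
tool_rot: [-2.443, -1.974, 0.0]
ft_force: [-2.3, -0.1, 0.8]
grip_width: 0.641
grip_force: 30.0
t 25.8 p [0.5413 0.2174 0.1434] j [-0.154  0.227 -0.314  1.681  0.073  1.246 -0.696]
T [[0.21, 0.978, -0.0], [0.978, -0.21, 0.0], [0.0, -0.0, -1.0]] F [-2.31 -0.09  0.78] [-0.08   0.474  0.023] g 55.78063174933295 29.96562348005682
time: 26.18
position: [0.5418, 0.2165, 0.1431]
tool_rot: [2.665, 1.662, -0.0]
ft_force: [-0.9, -1.3, 3.3]
grip_width: 0.64
grip_force: 30.0
t 26.175 p [0.5418 0.2165 0.1431] j [-0.176  0.225 -0.288  1.682  0.068  1.245 -0.934]
T [[0.44, 0.898, 0.0], [0.898, -0.44, -0.001], [-0.0, 0.001, -1.0]] F [-0.93 -1.34  3.25] [-0.527  0.423  0.03 ] g 55.67556480456738 29.96144890166761
```

```bash
python3 -m handwheel '[[0.05,0,0,0.0001,0,0,4],[0.05,0,0,0.0001,0,0,4],[0.05,0,0,0,0,0,0]]'; python3 see.py|tail -1|grep -o 'F.*'; python3 -m handwheel '[[0.05,0,0,0.0001,0,0,4],[0.05,0,0,0.0001,0,0,4],[0.05,0,0,0,0,0,0]]'; python3 see.py|tail -1|grep -o 'F.*'
```

```text
time: 26.55
position: [0.5418, 0.2167, 0.1429]
tool_rot: [2.774, 1.474, 0.0]
ft_force: [-0.9, -2.9, 2.7]
grip_width: 0.644
grip_force: 30.0
F [-0.9  -2.93  2.74] [-0.617  0.434  0.045] g 56.0110306925264 29.961711751602706
time: 26.92
position: [0.5417, 0.2171, 0.1426]
tool_rot: [2.87, 1.278, 0.001]
ft_force: [-0.3, -0.9, 2.4]
grip_width: 0.641
grip_force: 30.0
F [-0.33 -0.89  2.39] [-0.464  0.364  0.035] g 55.78280362259548 29.963761045182764
```

```bash
python3 -m handwheel '[[0.05,0,0,0.0001,0,0,4],[0.05,0,0,0.0001,0,0,4],[0.05,0,0,0,0,0,0]]'; python3 see.py|tail -1|grep -o 'F.*'; python3 -m handwheel '[[0.05,0,0,0.0001,0,0,4],[0.05,0,0,0,0,0,0]]'; python3 see.py|tail -1|grep -o 'F.*'
```

```text
time: 27.3
position: [0.5419, 0.2175, 0.1423]
tool_rot: [-2.951, -1.075, -0.002]
ft_force: [0.1, -0.6, 1.9]
grip_width: 0.644
grip_force: 30.0
F [ 0.07 -0.58  1.91] [-0.226  0.063 -0.   ] g 55.995339060144495 29.97120033043757
time: 27.55
position: [0.5418, 0.2174, 0.1422]
tool_rot: [-2.987, -0.972, -0.001]
ft_force: [1.0, -0.8, 0.6]
grip_width: 0.645
grip_force: 30.0
F [ 0.99 -0.83  0.61] [-0.242  0.043 -0.016] g 56.12334537753465 29.97112653203658
```

```bash
for i in 1; do python3 -m handwheel '[[0.05,0,0,0.0001,0,0,4],[0.05,0,0,0.0001,0,0,4],[0.05,0,0,0,0,0,0]]'; done; python3 see.py|tail -1|grep -o 'F.*'; python3 -m handwheel '[[0.05,0,0,0.0001,0,0,4],[0.05,0,0,0,0,0,0]]'; python3 see.py|tail -1|grep -o 'F.*'
```

```text
time: 27.92
position: [0.5414, 0.2176, 0.1421]
tool_rot: [-3.047, -0.761, -0.0]
ft_force: [-0.3, -0.8, 0.9]
grip_width: 0.64
grip_force: 30.0
F [-0.28 -0.83  0.89] [-0.089  0.308 -0.036] g 55.70796012568623 29.95846064939542
time: 28.18
position: [0.5412, 0.2175, 0.142]
tool_rot: [-3.072, -0.654, 0.0]
ft_force: [-1.6, -1.1, 3.5]
grip_width: 0.643
grip_force: 30.0
F [-1.58 -1.09  3.53] [-0.059  0.626  0.006] g 55.924396507802165 29.9513074422066
```

```bash
python3 -m handwheel '[[0.05,0,0,0.0001,0,0,4],[0.05,0,0,0.0001,0,0,4],[0.05,0,0,0,0,0,0]]'; python3 see.py|tail -1|grep -o 'F.*'; python3 -m handwheel '[[0.05,0,0,0.0001,0,0,4],[0.05,0,0,0,0,0,0]]'; python3 see.py
```

```text
time: 28.55
position: [0.5413, 0.2176, 0.142]
tool_rot: [-3.11, -0.438, 0.0]
ft_force: [-2.6, -0.3, 4.3]
grip_width: 0.643
grip_force: 29.9
F [-2.55 -0.35  4.27] [-0.117  0.752 -0.018] g 55.98168585276032 29.94727285218687
time: 28.8
position: [0.5414, 0.2176, 0.142]
tool_rot: [-3.124, -0.33, -0.0]
ft_force: [-3.7, -0.8, 5.4]
grip_width: 0.643
grip_force: 29.9
t 28.8 p [0.5414 0.2176 0.142 ] j [-0.255  0.219 -0.197  1.686  0.044  1.241 -1.823]
T [[0.978, 0.209, -0.0], [0.209, -0.978, 0.001], [0.0, -0.001, -1.0]] F [-3.67 -0.83  5.43] [-0.069  0.907 -0.017] g 55.899122904110314 29.944159086153377
```

z has stopped at 0.142, so the gauge rests on the nut and further turning takes up the 1.3 mm play (up to about 47°). Continuing without pushing down.

```bash
python3 -m handwheel '[[0.05,0,0,-0.0003,0,0,4],[0.05,0,0,0,0,0,4],[0.05,0,0,0,0,0,0]]'; python3 see.py|tail -1|grep -o 'F.*'; python3 -m handwheel '[[0.05,0,0,0,0,0,4],[0.05,0,0,0,0,0,0]]'; python3 see.py
```

```text
time: 29.18
position: [0.5415, 0.2175, 0.142]
tool_rot: [-3.139, -0.111, -0.0]
ft_force: [-2.8, -1.2, 3.1]
grip_width: 0.64
grip_force: 29.9
F [-2.82 -1.22  3.09] [0.009 0.708 0.089] g 55.67191297017688 29.947571357624838
time: 29.42
position: [0.5415, 0.2175, 0.142]
tool_rot: [-3.141, -0.001, -0.0]
ft_force: [-2.6, -0.6, 4.0]
grip_width: 0.639
grip_force: 29.9
t 29.425 p [0.5415 0.2175 0.142 ] j [-0.273  0.218 -0.177  1.687  0.04   1.24  -2.029]
T [[1.0, 0.001, 0.0], [0.001, -1.0, 0.001], [0.0, -0.001, -1.0]] F [-2.64 -0.61  4.01] [0.043 0.729 0.076] g 55.63584879741851 29.947390290617477
```

```bash
python3 -m handwheel '[[0.05,0,0,0,0,0,4],[0.05,0,0,0,0,0,0]]'; python3 see.py|tail -1|grep -o 'F.*'; python3 -m handwheel '[[0.05,0,0,0,0,0,4],[0.05,0,0,0,0,0,0]]'; python3 see.py
```

```text
time: 29.68
position: [0.5416, 0.2175, 0.142]
tool_rot: [-3.139, 0.108, -0.0]
ft_force: [-2.2, -0.4, 4.3]
grip_width: 0.64
grip_force: 29.9
F [-2.18 -0.42  4.31] [0.043 0.772 0.03 ] g 55.66255728853908 29.9472759472701
time: 29.92
position: [0.5416, 0.2175, 0.142]
tool_rot: [-3.133, 0.218, -0.0]
ft_force: [-1.7, 0.5, 4.0]
grip_width: 0.643
grip_force: 29.9
t 29.925 p [0.5416 0.2175 0.142 ] j [-0.285  0.217 -0.163  1.687  0.036  1.24  -2.166]
T [[0.99, -0.139, 0.0], [-0.139, -0.99, 0.001], [0.0, -0.001, -1.0]] F [-1.7   0.45  4.  ] [0.139 0.746 0.025] g 55.95620103575601 29.947111963301722
```

```bash
python3 -m handwheel '[[0.05,0,0,0,0,0,4],[0.05,0,0,0,0,0,0]]'; python3 see.py|tail -1|grep -o 'F.*'; python3 -m handwheel '[[0.05,0,0,0,0,0,4],[0.05,0,0,0,0,0,0]]'; python3 see.py
```

```text
time: 30.18
position: [0.5416, 0.2175, 0.142]
tool_rot: [-3.124, 0.327, -0.0]
ft_force: [-3.2, 0.5, 4.1]
grip_width: 0.645
grip_force: 29.9
F [-3.18  0.45  4.14] [ 0.078  0.626 -0.03 ] g 56.12211010613405 29.944054812876857
time: 30.42
position: [0.5416, 0.2174, 0.142]
tool_rot: [-3.11, 0.436, -0.0]
ft_force: [-3.5, -1.1, 4.4]
grip_width: 0.642
grip_force: 29.9
t 30.425 p [0.5416 0.2174 0.142 ] j [-0.297  0.216 -0.149  1.688  0.033  1.24  -2.303]
T [[0.961, -0.275, 0.0], [-0.275, -0.961, 0.001], [0.0, -0.001, -1.0]] F [-3.53 -1.1   4.4 ] [ 0.216  0.686 -0.088] g 55.82798314834528 29.935156934043334
```

```bash
python3 -m handwheel '[[0.05,0,0,0,0,0,4],[0.05,0,0,0,0,0,0]]'; python3 see.py|tail -1|grep -o 'F.*'; python3 -m handwheel '[[0.05,0,0,0,0,0,3],[0.05,0,0,0,0,0,0]]'; python3 see.py
```

```text
time: 30.68
position: [0.5416, 0.2174, 0.142]
tool_rot: [-3.093, 0.545, -0.0]
ft_force: [-2.5, 0.1, 5.2]
grip_width: 0.639
grip_force: 29.9
F [-2.46  0.13  5.21] [ 0.255  0.607 -0.03 ] g 55.55818213793611 29.92337032024807
time: 30.92
position: [0.5417, 0.2172, 0.142]
tool_rot: [-3.078, 0.626, -0.0]
ft_force: [-2.2, -0.5, 4.0]
grip_width: 0.646
grip_force: 29.9
t 30.925 p [0.5417 0.2172 0.142 ] j [-0.307  0.216 -0.137  1.688  0.031  1.239 -2.423]
T [[0.921, -0.39, 0.0], [-0.39, -0.921, 0.0], [0.0, -0.0, -1.0]] F [-2.24 -0.46  4.03] [0.295 0.562 0.119] g 56.24036394302245 29.915215881082986
```

Little j7 range is left, so I'll regrip 70° back before the final nip.

```bash
python3 -m handwheel '[[0.072,0,0,0,0,0,0],[0.072,0,0,0,0,0,0],[0.072,0,0,0,0,0,0],[0.072,0,0,0,0,0,-10],[0.072,0,0,0,0,0,-10],[0.072,0,0,0,0,0,-10],[0.072,0,0,0,0,0,-10],[0.072,0,0,0,0,0,-10],[0.072,0,0,0,0,0,-10],[0.072,0,0,0,0,0,-10],[0.072,0,0,0,0,0,0],[0.072,0,0,0,0,0,0]]'; python3 go.py .5416 .2175 .142 47
```

```text
time: 32.42
position: [0.5416, 0.2172, 0.1418]
tool_rot: [-2.884, -1.245, -0.0]
ft_force: [-0.7, 0.4, -0.0]
grip_width: 0.826
grip_force: 0.0
yaw now 46.7 rot tool [-0.01 -0.01 -0.3 ] shift tool now [ 0.0003 -0.0002 -0.0002] shift after rot [ 0.0003 -0.0002 -0.0002] j7 -1.229
```

```bash
python3 -m handwheel '[[0.05,0,0,0,0,0,0],[0.05,0,0,0,0,0,0],[0.05,0,0,0,0,0,0],[0.05,0,0,0,0,0,0],[0.05,0,0,0,0,0,0]]' 30; python3 see.py|tail -1|grep -o 'F.*'; python3 -m handwheel '[[0.05,0,0,0,0,0,3],[0.05,0,0,0,0,0,0]]'; python3 see.py; python3 see.py|tail -1|grep -o 'F.*'
```

```text
time: 33.05
position: [0.5416, 0.2173, 0.1419]
tool_rot: [-2.882, -1.249, -0.0]
ft_force: [0.1, -1.3, 0.1]
grip_width: 0.645
grip_force: 30.0
F [ 0.12 -1.26  0.12] [-0.138  0.097 -0.049] g 56.13045799116201 29.999897713933024
time: 33.3
position: [0.5416, 0.217, 0.1419]
tool_rot: [2.914, 1.174, 0.0]
ft_force: [0.2, -0.2, 0.2]
grip_width: 0.641
grip_force: 30.0
t 33.3 p [0.5416 0.217  0.1419] j [-0.207  0.223 -0.252  1.684  0.058  1.242 -1.277]
T [[0.721, 0.693, 0.0], [0.693, -0.721, -0.0], [0.0, 0.0, -1.0]] F [ 0.16 -0.19  0.16] [-0.272  0.159 -0.03 ] g 55.73707393086757 30.000236788764596
F [ 0.16 -0.19  0.16] [-0.272  0.159 -0.03 ] g 55.73707393086757 30.000236788764596
```

```bash
python3 -m handwheel '[[0.05,0,0,0,0,0,4],[0.05,0,0,0,0,0,0]]'; python3 see.py|tail -1|grep -o 'F.*'; python3 -m handwheel '[[0.05,0,0,0,0,0,3],[0.05,0,0,0,0,0,0]]'; python3 see.py
```

```text
time: 33.55
position: [0.5416, 0.2167, 0.1419]
tool_rot: [2.953, 1.072, -0.0]
ft_force: [-0.2, -1.2, 0.1]
grip_width: 0.642
grip_force: 30.0
F [-0.19 -1.16  0.11] [-0.462  0.135 -0.18 ] g 55.87669485976511 30.000313258788083
time: 33.8
position: [0.5416, 0.2166, 0.1419]
tool_rot: [2.979, 0.996, -0.0]
ft_force: [0.6, -2.9, 1.1]
grip_width: 0.64
grip_force: 30.0
t 33.8 p [0.5416 0.2166 0.1419] j [-0.218  0.222 -0.24   1.685  0.056  1.242 -1.395]
T [[0.799, 0.601, -0.0], [0.601, -0.799, -0.001], [-0.0, 0.0, -1.0]] F [ 0.63 -2.87  1.05] [-0.577  0.136  0.212] g 55.65217871250948 30.000353021314368
```

The moment reading is noisy, so I'll average it and also read the joint 7 torque.

```bash
cat > tz.py <<'E'
from h import *
A=[]
for k in range(6):
    ctrl.get_image("top"); s=ctrl.get_state(); A.append([s["torque"][2],s["joint_torque"][6],s["ft_force"][2],s["position"][2]])
A=np.array(A);s=ctrl.get_state();print("t",round(s["time"],2),"Tz",A[:,0].round(3),"mean",A.mean(0).round(4),"j7",round(s["joint_positions"][6],3),"yaw",np.degrees(np.arctan2(*R.from_rotvec(s["tool_rot"]).as_matrix()[[1,0],0])).round(2))
E
python3 tz.py; python3 -m handwheel '[[0.05,0,0,0,0,0,3],[0.05,0,0,0,0,0,0]]'|tail -0; python3 tz.py
```

```text
t 34.1 Tz [0.25  0.293 0.296 0.306 0.332 0.337] mean [ 0.3024 -0.2926  1.0652  0.1419] j7 -1.397 yaw 36.89
t 34.65 Tz [0.468 0.487 0.526 0.507 0.558 0.54 ] mean [ 0.5146 -0.5224  1.3418  0.1419] j7 -1.448 yaw 33.88Exception ignored on flushing sys.stdout:
BrokenPipeError: [Errno 32] Broken pipe
```

Nipped: 0.30 then 0.51 N m, clearly stiffening at about 4 N m/rad. No more turning in; backing off half a turn now.

```bash
python3 -m handwheel '[[0.05,0,0,-0.0002,0,0,-10],[0.05,0,0,-0.00028,0,0,-10],[0.05,0,0,-0.00028,0,0,-10],[0.05,0,0,-0.00028,0,0,-10],[0.05,0,0,-0.00028,0,0,-10],[0.05,0,0,-0.00028,0,0,-10],[0.05,0,0,-0.00028,0,0,-10],[0.05,0,0,-0.00028,0,0,-10],[0.05,0,0,-0.00028,0,0,-10],[0.05,0,0,0,0,0,0]]'; python3 see.py; python3 tz.py
```

```text
time: 35.9
position: [0.5409, 0.2177, 0.1433]
tool_rot: [-1.48, -2.769, -0.001]
ft_force: [1.1, -1.8, -5.3]
grip_width: 0.643
grip_force: 30.0
t 35.9 p [0.5409 0.2177 0.1433] j [-0.081  0.235 -0.399  1.678  0.093  1.249  0.089]
T [[-0.555, 0.832, -0.002], [0.832, 0.555, 0.001], [0.002, -0.001, -1.0]] F [ 1.13 -1.76 -5.32] [-0.423 -0.055 -0.034] g 55.97273118654092 29.998901995786582
t 36.2 Tz [-0.052  0.003 -0.062 -0.049 -0.058  0.063] mean [-0.026   0.0242 -4.661   0.1438] j7 0.09 yaw 123.81
```

```bash
python3 -m handwheel '[[0.05,0,0,-0.00028,0,0,-10],[0.05,0,0,-0.00028,0,0,-10],[0.05,0,0,-0.00028,0,0,-10],[0.05,0,0,-0.00028,0,0,-10],[0.05,0,0,-0.00028,0,0,-10],[0.05,0,0,-0.00028,0,0,-10],[0.05,0,0,-0.00028,0,0,-10],[0.05,0,0,-0.00028,0,0,-10],[0.05,0,0,-0.00028,0,0,-10],[0.05,0,0,0,0,0,0]]'; python3 tz.py
```

```text
time: 37.45
position: [0.5412, 0.2175, 0.1467]
tool_rot: [0.911, -3.006, -0.001]
ft_force: [-0.7, -0.4, -5.2]
grip_width: 0.638
grip_force: 30.0
t 37.75 Tz [ 0.046  0.015 -0.025  0.025  0.054 -0.018] mean [ 0.0161  0.0264 -5.0351  0.1467] j7 1.622 yaw -146.2
```

Exactly half a turn back and running free. Releasing and lifting straight off.

```bash
python3 -m handwheel '[[0.08,0,0,0,0,0,0],[0.08,0,0,0,0,0,0],[0.08,0,0,0,0,0,0],[0.08,0,0,0,0,0,0],[0.08,0,0,-0.02,0,0,0],[0.08,0,0,-0.04,0,0,0],[0.08,0,0,-0.05,0,0,0],[0.08,0,0,-0.05,0,0,0],[0.08,0.04,0,-0.02,0,0,0],[0.08,0.05,0,0,0,0,0],[0.08,0,0,0,0,0,0],[0.08,0,0,0,0,0,0]]'; python3 see.py w5
python3 - <<'E'
from h import *
im,d,w=cloud("scene"); q=w.reshape(-1,3)
s=q[(np.hypot(*(q[:,:2]-[.543,.217]).T)<.032)&(q[:,2]>.15)&(q[:,2]<.23)]
print(np.histogram(s[:,2],bins=np.arange(.15,.231,.005)))
cv2.imwrite("pics/s3.png",np.vstack([cv2.resize(im[60:150,300:420],(600,300)),cv2.resize(im,(600,300))]))
E
```

```text
time: 39.25
position: [0.4673, 0.1675, 0.3282]
tool_rot: [-0.914, 3.003, -0.0]
ft_force: [0.4, -0.2, -0.4]
grip_width: 0.921
grip_force: 0.0
t 39.25 p [0.4673 0.1675 0.3282] j [ 0.178 -0.025 -0.559  1.575 -0.013  1.584  1.781]
T [[-0.83, -0.557, 0.003], [-0.557, 0.83, 0.001], [-0.002, -0.001, -1.0]] F [ 0.44 -0.16 -0.44] [ 0.011  0.02  -0.017] g 80.085745227922 0.0
(array([ 32,  15,  28,  30,  18,  31,  28,  38,  57, 185,  56,   0,   0,
         0,   0,   0]), array([0.15 , 0.155, 0.16 , 0.165, 0.17 , 0.175, 0.18 , 0.185, 0.19 ,
       0.195, 0.2  , 0.205, 0.21 , 0.215, 0.22 , 0.225, 0.23 ]))
```

View pics/s3.png

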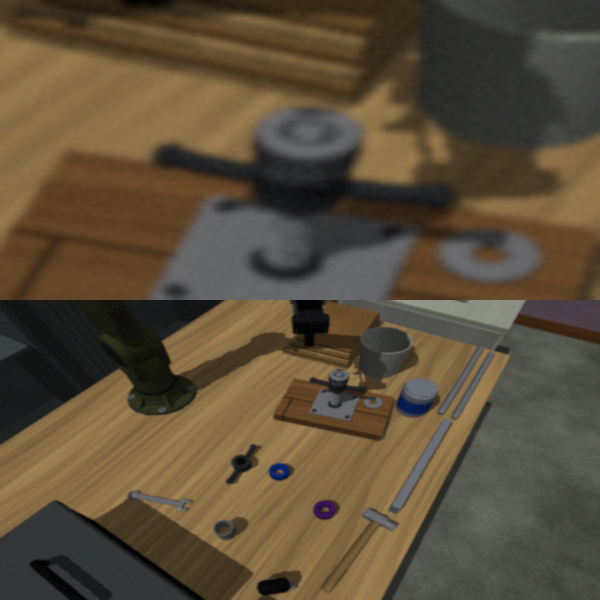

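The gauge sits level on the spindle just above the nut (at about (308,135) in the crop), its top at about 0.199. The other loose parts are where they were and the gripper is clear, so I'm handing in.

```bash
python3 -c "from bench import ctrl; print(ctrl.close_job())"
```

```text
the job is handed in; nothing more can be done
None
```

The gauge was wound down until it nipped against the wing nut, peaking at about 0.5 N m (above the 0.2 finger-tight figure), then backed off half a turn and let go; the job is handed in at about 39 s, with the spare nut and tube ring left alone.

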